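# Start the clamp screw of a movement holder square

### The arm

A 6-joint arm with a two-finger parallel gripper is mounted at the origin on the work surface; the furniture and walls round the work are solid. World frame = base frame: x ahead of the robot, y to its left, z up, the work surface at z = 0. Lengths are in m, angles in rad, forces in N, time in s.
With the tool pointing down it reaches from about 0.35 to 0.85 m from the base axis. Payload 8.1 kg.
Tool frame: the origin (TCP) lies between the finger pads; the fingertips stand 14 mm ahead of it and the grasp point (between the pads) lies 5 mm behind it (robot.tip_reach is the z of the fingertips in the tool frame, in m); z points along the fingers, y is the line along which they close (so a half turn about z gives the same grasp; the last joint's range is limited). The gripper opens to 93 mm and grips with 3 to 60 N. Pads are 15 mm wide; open, the fingers measure 128 mm over their backs; the gripper's body (75 mm by 188 mm) begins 65 mm behind the grasp point.
Start: joints at [-1.38, 0.13, 1.488, -0, 1.523, -0.085], TCP at [0.163, -0.577, 0.233] pointing down, gripper open.
Joint ranges: [-2.96, 2.96], [-0.89, 2.26], [0.02, 2.5], [-1.34, 4.48], [0, 2.73], [-2.66, 2.66]. Speed limits (rad/s): [2.39, 2.39, 2.79, 3.14, 3.14, 3.14].

### API

Orientations are given as a rotation vector (axis times angle).
In Python, from plant import robot gives the robot as it stands. The module is installed in compiled form; this text tells all that it offers.
- The arm moves only by the shell command python3 -m handwheel 'ROWS' [FORCE]. ROWS is JSON, a list of rows, each a list of 7 numbers: the closure, from -1 (fully open) to 1 (shut), then the shift along the tool's x, y, z each as a share of 100 cm, from -1 to 1, then the turn, a rotation vector about the tool's x, y, z each as a share of 180 degrees, from -1 to 1. In form: [[grip, tx, ty, tz, rx, ry, rz], ...]. A call has 1 to 20 rows; each row is the pose to reach, as a shift and turn from the pose commanded when the call began, along the tool's axes at that moment, turning the shorter way round; what a row does not reach only later rows make up. A row lasts 1/8 s, in which the tool goes at most 62.5 mm and 10.7 degrees, less where a joint would pass 70% of its speed; a pose out of reach is approached as far as the arm can. A call with a number of a shift or a turn outside -1 to 1 is refused whole. A call with a gripper value outside its range is refused whole. The fingers move at their own pace and stop on an object; FORCE is the grip in N (left out, the last holds). Time passes only in rows, so rows that repeat a pose let the fingers close. It gives the time, the measured TCP pose, the force, the opening and the grip force at its end, in the units of the state.
- robot.read_state(): the state, without advancing time (a new reading comes with each control period).
- robot.read_camera(name): name is "side" or "top"; returns a dict with "frame" (400x640x3 uint8, red, green, blue), "fx", "fy", "cx", "cy" (pixels), "rvec" (rotation vector, rad) and "tvec" (3), from world to camera coordinates, as OpenCV has them. Camera axes: x right, y down, z forward; pixel columns grow to the right and rows downward; lengths in m; the calibration is good to about 2 mm. A picture is of the moment at which its call begins. There is no depth.
- robot.close_job(): hands the job in; it is judged then, once.
Trained networks look in a picture, given as the dict that the camera call returned (one of the last four; its "shot" number tells which), for a name from the list of things; names that differ only in an ending like _2 or _b are one class to them, and where a whole thing is asked for, a point or a joint stands for the part that bears it (a point fixed in the world has none). Each returns a list of dicts, best first, with "conf" (0 to 1); they miss things now and then, are a little off and sometimes report something else, mostly with a low value. They report only what shows in the picture. A call takes as long as a camera call. They do not tell look-alikes from the thing itself.
- robot.regions_of(picture, name): "mask" (400x640 bool, what is visible of it) and "rect" ([left, top, right, bottom] in pixels, round what is visible of it).
The state is a dict: "t": time; "q": joint angles; "dq": joint speeds; "joint_torque": joint torques, N m; "tool_pos": TCP position; "orientation": TCP orientation; "force": force on the tool from outside, world axes, zero at the start; "wrist_torque": the same for the moment, N m; "opening": finger opening in m; "gripper_force": force on a finger pad.
Only numpy, scipy, OpenCV 4.12 (cv2) and the standard library are available. Lean on these libraries where they do the work, as an engineer would, in place of code of your own. Each camera call takes 0.05 s, during which the arm holds its last target. There are 200 camera calls.

### The job

On the green clock-movement holder, the clamp screw with the upright flat brass tang still has to be started. Take the red-handled fork key, set it upright, fully down and centred over that tang before turning anything, then turn it clockwise (seen from above) so that the screw makes about its first quarter turn, and leave the key standing square on the screw. Use the key and not the fingers to turn the screw, and leave the blue-handled key where it stands.

Things in the scene. Friction and masses are not known exactly. Their poses are not given: they have to be found in the camera images.
- fork_key_center (a point): Centre of the loose red-handled fork key, 112 mm tall, 0.18 kg, upright on the desk: on its axis, 56 mm above its feet. z up to the handle. Handle: square bar 26 x 26 mm, faces square to x and y, from 6 mm below to 56 mm above this point. At the bottom two steel jaws, 28 mm along x, 38 mm over all in y; the slot between them, 18 mm wide, 26 mm high, runs along x, open at both ends.
- tang_foot (a point): Foot of the brass tang (head of the clamp screw), on the screw's axis, level with the flat strap (62 x 64 mm) on which the key's jaws come to stand; turns with the screw. Tang: upright blade 28 mm along x, 6 mm thick in y, 20 mm high. Key fully down, slot along the tang: key centre 56 mm above this point, 6 mm of room each side of the tang, about 25 degrees of free turn before it bears.
- holder: Fixed green holder plate 108 mm (x) by 230 mm (y), with a clamp block at each end and a round brass clock movement 96 mm across between them. Origin: under the tang screw of the clamp at its -y end, at desk level; the strap top there is 44 mm up. 148 mm along +y is the other clamp, with a low black hexagon screw that is already tight. All but the tang lies below 56 mm.
- clamp_screw (a joint): Turn of the clamp screw in rad, growing as it turns clockwise seen from above; near 0 (up to 0.1) at the start, free up to a stop at 3.0; it turns against a steady friction of about 0.08 N m and stays where it is left. It does not sink noticeably in the first turn.
- hex_key_center (a point): Centre of the loose blue-handled key, a bystander: 112 mm tall, the same square handle, but a round steel socket 38 mm across in place of jaws; 56 mm above the desk. Leave it alone.
Mind the look-alikes: they are no part of the job. What is shaped like the part that bears fork_key_center but orange or turquoise is not meant.

How it is judged:
On the way, in this order (a step that is already met when the one before it is completed fails the run):
1. the red fork key stands upright, fully down and centred on the tang, the screw not yet turned (horizontal distance between fork_key_center and tang_foot below 0.012 m and z of fork_key_center in the frame of tang_foot below 0.062 m and angle between fork_key_center's own z axis and vertical below 0.175 rad and value of joint clamp_screw below 0.35 rad), for 0.2 s.
2. the screw has made its first part turn clockwise under the seated key (horizontal distance between fork_key_center and tang_foot below 0.012 m and z of fork_key_center in the frame of tang_foot below 0.062 m and angle between fork_key_center's own z axis and vertical below 0.175 rad and value of joint clamp_screw above 0.5 rad), for 0.2 s.
At the end, for the whole second after the job is handed in: The red fork key stands by itself over the tang: its centre within 12 mm of the screw's axis, within 10 degrees of upright and at most 6 mm short of fully down; the screw reads between 0.5 and 2.2 rad (29 to 126 degrees) and is at rest (all of step 2 and value of joint clamp_screw below 2.2 rad and velocity of joint clamp_screw below 0.05 rad/s); the robot touches nothing.
It fails at once if the screw is turned (beyond 0.35 rad) without the red key seated square on it (18 mm off the axis, 15 mm high or 14 degrees out of upright) (value of joint clamp_screw above 0.35 rad and not (horizontal distance between fork_key_center and tang_foot below 0.018 m and z of fork_key_center in the frame of tang_foot below 0.071 m and angle between fork_key_center's own z axis and vertical below 0.245 rad)).
It fails at once if the blue-handled key is moved by more than 40 mm (distance of hex_key_center from where it was at the start of the episode above 0.04 m).
It also fails if it takes over 38 s, if anything falls off the work surface, if the arm or the gripper's body presses on something with over 40 N, if the wrist force passes 120 N, or if a joint passes its speed limit or range.

## Working session

There is one attempt and no reset: what is moved stays moved. The work goes in short steps, Python scripts to look and compute and a shell command to move; the robot and the scene stay as the last step left them, time stands still between calls to the robot, and variables do not carry over. Pictures are saved under pics/ and viewed, at most 10 in all, crops included, and the job is handed in when it is done.

```bash
mkdir -p pics; cat > h.py <<'E'
import numpy as np,cv2
from plant import robot
from scipy.spatial.transform import Rotation as R
def cam(n):
    d=robot.read_camera(n); return d
def P(d):
    K=np.array([[d["fx"],0,d["cx"]],[0,d["fy"],d["cy"]],[0,0,1]])
    return K,cv2.Rodrigues(np.array(d["rvec"],float))[0],np.array(d["tvec"],float)
def proj(d,X):
    K,r,t=P(d); p=(np.atleast_2d(X)@r.T+t)@K.T; return p[:,:2]/p[:,2:]
def onplane(d,uv,z):
    K,r,t=P(d); c=-r.T@t; v=r.T@np.linalg.inv(K)@np.array([uv[0],uv[1],1.]); return c+v*(z-c[2])/v[2]
def save(d,n): cv2.imwrite("pics/"+n,d["frame"][:,:,::-1])
E
python3 - <<'E'
from h import *
for n in ("side","top"):
    d=cam(n); save(d,n+"0.png"); K,r,t=P(d); print(n,-r.T@t,d["fx"])
    for nm in ("fork_key_center","tang_foot","holder","hex_key_center","clamp_screw"):
        for o in robot.regions_of(d,nm)[:5]:
            m=o["mask"]; print(nm,round(o["conf"],2),o["rect"],d["frame"][m].mean(0).round() if m.any() else 0)
s=robot.read_state();print(s["t"],s["tool_pos"],s["orientation"],s["opening"])
E
```

```text
side [ 0.03826555 -1.03471849  0.39407532] 463.5749528134115
fork_key_center 0.95 [275.3, 175.4, 301.6, 240.6] [189. 100.   7.]
fork_key_center 0.81 [196.3, 165.7, 220.9, 229.0] [ 15. 137. 126.]
tang_foot 0.5 [330.9, 172.2, 338.5, 178.8] [158. 120.  51.]
holder 0.61 [274.2, 152.2, 362.1, 210.6] [117. 113.  90.]
hex_key_center 0.92 [392.1, 165.1, 418.6, 227.9] [ 94. 103. 130.]
top [ 0.27821074 -0.33335823  0.89949574] 379.1049226312553
fork_key_center 0.79 [318.1, 208.3, 336.1, 227.3] [229. 148.  86.]
fork_key_center 0.71 [274.3, 262.4, 295.6, 283.6] [ 99. 174. 156.]
fork_key_center 0.55 [332.9, 173.7, 349.5, 195.6] [194. 136. 127.]
tang_foot 0.62 [270.7, 151.5, 278.5, 159.9] [177. 146.  98.]
holder 0.77 [198.7, 135.1, 296.9, 183.3] [149. 148. 124.]
holder 0.45 [273.8, 147.7, 282.9, 161.0] [177. 152. 117.]
hex_key_center 0.76 [336.7, 114.7, 352.4, 141.7] [128. 135. 156.]
clamp_screw 0.53 [276.2, 147.6, 281.8, 159.6] [179. 149. 105.]
0.6 [ 0.16341726 -0.57734195  0.23264918] [ 3.11172433e+00  4.31842844e-01 -1.15923126e-05] 0.09288455258153776
```

View pics/side0.png

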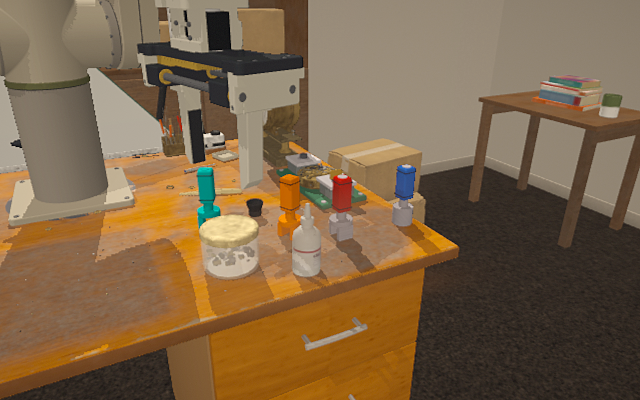

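View pics/top0.png

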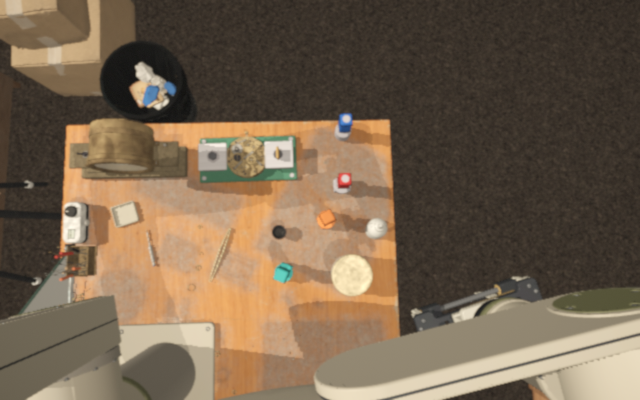

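```bash
python3 - <<'E'
from h import *
s=cam("side");t=cam("top")
def up(d,x0,y0,w,h,k): return cv2.resize(d["frame"][y0:y0+h,x0:x0+w,::-1],None,fx=k,fy=k,interpolation=cv2.INTER_CUBIC)
a=up(t,255,125,100,70,4);b=up(s,300,160,80,56,5)
im=np.zeros((560,800,3),np.uint8);im[:280,:400]=a;im[:280,400:]=b;im[280:,:400]=up(s,270,140,100,70,4);im[280:,400:]=up(t,325,165,40,28,10)
cv2.imwrite("pics/c1.png",im)
def red(d):
    h=cv2.cvtColor(d["frame"],cv2.COLOR_RGB2HSV);m=(((h[...,0]<4)|(h[...,0]>172))&(h[...,1]>150)&(h[...,2]>90)).astype(np.uint8)
    n,l,st,c=cv2.connectedComponentsWithStats(m); 
    for i in range(1,n):
        if st[i,4]>25: print(st[i],c[i])
red(s);print();red(t)
def tri(a,b):
    Q=[]
    for d in (s,t):
        K,r,tt=P(d);Q.append(K@np.c_[r,tt])
    X=cv2.triangulatePoints(Q[0],Q[1],np.array(a,float),np.array(b,float));return (X[:3]/X[3]).ravel()
print(tri((342,193),(344,180)))
for uv in [(344.5,177)]: print(onplane(t,uv,.112))
print("tang",onplane(t,(278,153.5),.06),"plate corners",[onplane(t,p,.0).round(3) for p in [(199,138),(296,136),(297,180),(199,182)]])
E
```

```text
[574  98   6   6  28] [576.82142857 100.64285714]
[333 177  19  28 383] [341.93472585 188.51958225]

[338 174  13  13  69] [342.71014493 182.14492754]
[ 0.4156994  -0.40786506  0.08127155]
[ 0.41721581 -0.40648095  0.112     ]
tang [ 0.48333275 -0.26288938  0.06      ] plate corners [array([ 0.54 , -0.068,  0.   ]), array([ 0.541, -0.302,  0.   ]), array([ 0.432, -0.302,  0.   ]), array([ 0.432, -0.069,  0.   ])]
```

View pics/c1.png

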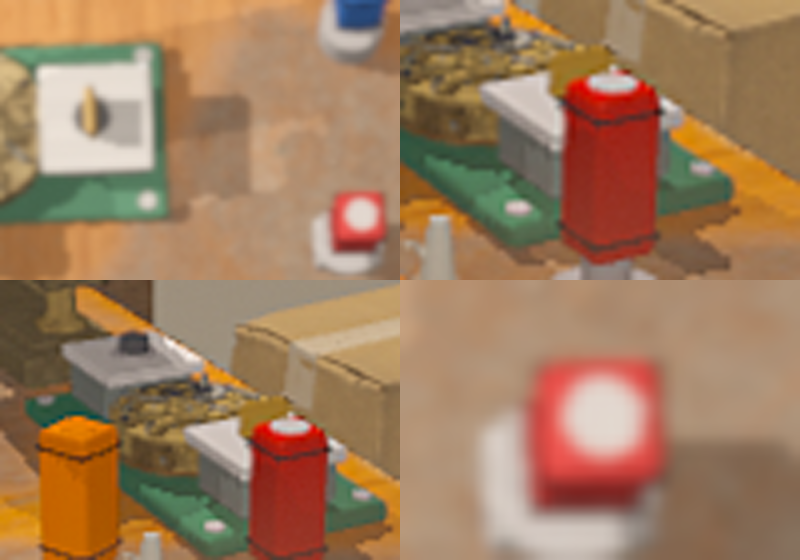

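```bash
cat >> h.py <<'E'
def tri(s,t,a,b):
    Q=[]
    for d in (s,t):
        K,r,tt=P(d);Q.append(K@np.c_[r,tt])
    X=cv2.triangulatePoints(Q[0],Q[1],np.array(a,float),np.array(b,float));return (X[:3]/X[3]).ravel()
E
python3 - <<'E'
from h import *
s=cam("side");t=cam("top")
cap=tri(s,t,(342.3,176.5),(344.6,178.5));print("cap",cap)
tg=tri(s,t,(335.7,174.6),(277.2,152.4));print("tang mid-top",tg)
print("orange",tri(s,t,(289,177),(326.5,218)),"blue",tri(s,t,(405.5,166.5),(345.5,118)))
f=t["frame"];h=cv2.cvtColor(f,cv2.COLOR_RGB2HSV)
m=np.zeros(f.shape[:2],np.uint8);m[135:175,260:297]=1
w=((h[...,1]<60)&(h[...,2]>170)).astype(np.uint8)*m
n,l,st,c=cv2.connectedComponentsWithStats(w);i=1+st[1:,4].argmax();pts=np.argwhere(l==i)[:,::-1].astype(np.float32);r=cv2.minAreaRect(pts);print(r,onplane(t,r[0],.044))
g=((h[...,0]>55)&(h[...,0]<90)&(h[...,1]>90)).astype(np.uint8);g[:,310:]=0;g[:120]=0;g[190:]=0;g[:,:190]=0
r=cv2.minAreaRect(np.argwhere(g)[:,::-1].astype(np.float32));print("plate",r,[onplane(t,p,.01).round(4) for p in cv2.boxPoints(r)])
# red face
m=(((h[...,0]<8)|(h[...,0]>170))&(h[...,1]>110)&(h[...,2]>120)).astype(np.uint8);m[:,:330]=0;m[195:]=0;m[:165]=0;m[:,356:]=0
r=cv2.minAreaRect(np.argwhere(m)[:,::-1].astype(np.float32));print("red",r,onplane(t,r[0],.105))
S=robot.read_state();print(R.from_rotvec(S["orientation"]).as_matrix().round(3),S["q"])
print("checks: keyaxis pts",proj(t,[cap[0],cap[1],0.0]),proj(s,[cap[0],cap[1],0.05]))
E
```

```text
cap [ 0.4148668  -0.40702169  0.11129405]
tang mid-top [ 0.48770452 -0.2603889   0.05217178]
orange [ 0.33350671 -0.36690797  0.11032747] blue [ 0.54507477 -0.41242757  0.11052064]
((278.0, 152.0), (30.0, 28.0), 90.0) [ 0.49076226 -0.26159368  0.044     ]
plate ((0.0, 0.0), (0.0, 0.0), 0.0) [array([0.894 , 0.4169, 0.01  ]), array([0.894 , 0.4169, 0.01  ]), array([0.894 , 0.4169, 0.01  ]), array([0.894 , 0.4169, 0.01  ])]
red ((344.5, 180.0), (14.0, 13.0), 90.0) [ 0.41198703 -0.40691664  0.105     ]
[[ 0.962  0.272  0.   ]
 [ 0.272 -0.962 -0.   ]
 [ 0.     0.    -1.   ]] [-1.38037648e+00  1.30358897e-01  1.48815810e+00  2.26988042e-05
  1.52302742e+00 -8.54148766e-02]
checks: keyaxis pts [[340.71098295 186.16685442]] [[340.9364424  209.38685993]]
```

Candidates: red key top (344,179) / side (342,193), orange (326,218) / (289,190) and turquoise (284,272) / (205,185). The crop confirms the red one has a red square handle with a white cap, at (0.415, -0.407) with its top at 0.111. The tang is at about (0.487, -0.261) and runs along x.

```bash
python3 -m handwheel '[[-1,0.288,-0.0955,0,0,0,-0.4125],[-1,0.288,-0.0955,0,0,0,-0.4125],[-1,0.288,-0.0955,0,0,0,-0.4125],[-1,0.288,-0.0955,0,0,0,-0.4125],[-1,0.288,-0.0955,0,0,0,-0.4125],[-1,0.288,-0.0955,0,0,0,-0.4125],[-1,0.288,-0.0955,0,0,0,-0.4125],[-1,0.288,-0.0955,0,0,0,-0.4125],[-1,0.288,-0.0955,0,0,0,-0.4125],[-1,0.288,-0.0955,0,0,0,-0.4125]]' 30
python3 - <<'E'
from h import *
s=cam("side");t=cam("top")
S=robot.read_state();print(S["q"],S["tool_pos"],R.from_rotvec(S["orientation"]).as_matrix().round(3))
im=np.vstack([cv2.resize(d["frame"][y:y+100,x:x+200,::-1],None,fx=3,fy=3) for d,x,y in ((s,240,130),(t,240,120))]);cv2.imwrite("pics/c2.png",im)
E
```

```text
t: 2.05
tool_pos: [0.4143, -0.4072, 0.2327]
orientation: [2.223, 2.219, -0.0]
force: [-1.2, 0.0, -1.2]
opening: 0.0931
gripper_force: 0.0
[-8.64898544e-01  7.90258430e-02  1.54313799e+00  6.18592923e-05
  1.51940984e+00 -8.64105295e-01] [ 0.4143635  -0.40714247  0.23265804] [[ 0.001  1.     0.   ]
 [ 1.    -0.001  0.   ]
 [ 0.     0.    -1.   ]]
```

View pics/c2.png

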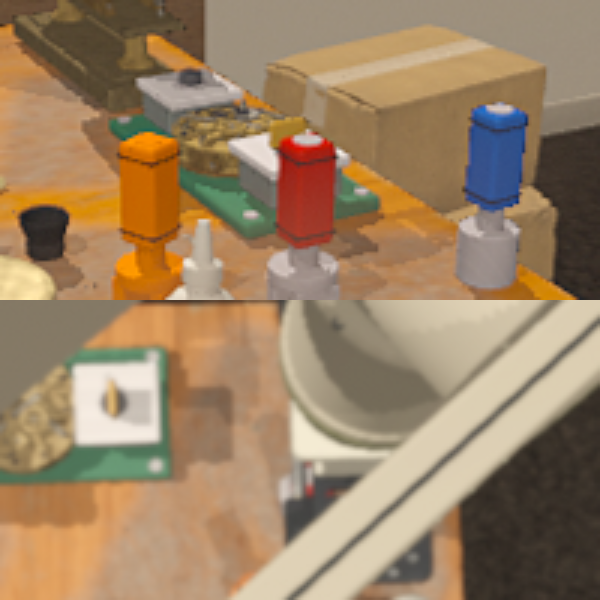

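The side view shows the red key free at about (341,195), and the gripper is above it in the top view. I descend and close.

```bash
python3 -m handwheel '[[-1,0,0,0.05,0,0,0],[-1,0,0,0.1,0,0,0],[-1,0,0,0.15,0,0,0],[-1,0,0,0.15,0,0,0],[-1,0,0,0.15,0,0,0],[1,0,0,0.15,0,0,0],[1,0,0,0.15,0,0,0],[1,0,0,0.15,0,0,0],[1,0,0,0.15,0,0,0],[1,0,0,0.15,0,0,0],[1,0,0,0.15,0,0,0]]' 35
python3 - <<'E'
from h import *
s=cam("side");t=cam("top")
im=np.vstack([cv2.resize(d["frame"][y:y+100,x:x+200,::-1],None,fx=3,fy=3) for d,x,y in ((s,240,130),(t,240,120))]);cv2.imwrite("pics/c3.png",im)
E
```

```text
t: 3.52
tool_pos: [0.4145, -0.4069, 0.0825]
orientation: [-2.22, -2.222, -0.0]
force: [0.2, 0.1, 0.2]
opening: 0.0374
gripper_force: 0.0
```

View pics/c3.png

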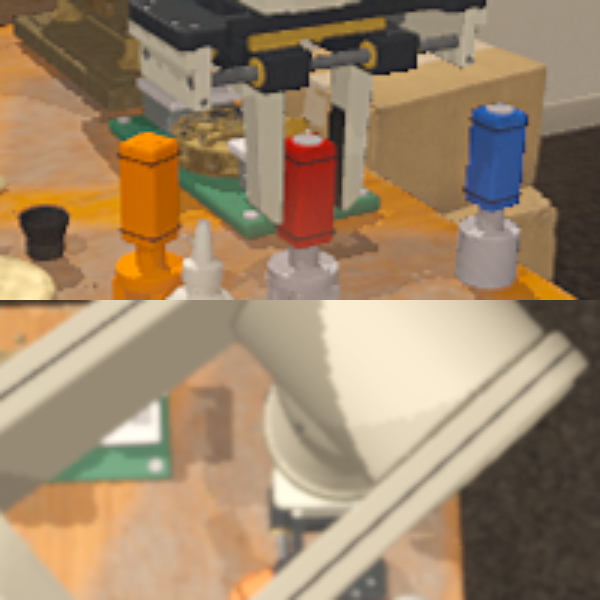

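The side view shows the red handle at (342,193) between the fingers, which are still closing at 37 mm.

```bash
python3 -m handwheel '[[1,0,0,0,0,0,0],[1,0,0,0,0,0,0],[1,0,0,0,0,0,0],[1,0,0,0,0,0,0]]' 35 
python3 - <<'E'
from h import *
s=cam("side")
print(proj(s,[[.4145,-.407,.112],[.4145-.0185,-.4145,.069],[.4145,-.407,.05]]))
E
```

```text
t: 4.12
tool_pos: [0.4145, -0.4069, 0.0825]
orientation: [-2.22, -2.222, -0.0]
force: [-0.7, -0.7, -0.9]
opening: 0.0261
gripper_force: 34.8
[[341.80074214 176.19673548]
 [333.85279402 203.04661041]
 [340.74803445 209.42218151]]
```

```bash
python3 -m handwheel '[[1,0,0,-0.05,0,0,0],[1,0,0,-0.09,0,0,0],[1,0.05,0.025,-0.09,0,0,0],[1,0.1,0.05,-0.09,0,0,0],[1,0.146,0.0725,-0.09,0,0,0],[1,0.146,0.0725,-0.09,0,0,0],[1,0.146,0.0725,-0.09,0,0,0],[1,0.146,0.0725,-0.09,0,0,0]]'
python3 - <<'E'
from h import *
s=cam("side");t=cam("top")
S=robot.read_state();p=S["tool_pos"];print(p,S["opening"])
print(proj(s,[[p[0],p[1],p[2]-.0825+z] for z in (0,.026,.112)]), proj(t,[[p[0],p[1],p[2]-.0825+z] for z in (0,.112)]))
im=np.hstack([cv2.resize(d["frame"][y:y+90,x:x+66,::-1],None,fx=6,fy=6,interpolation=cv2.INTER_CUBIC) for d,x,y in ((s,300,115),(t,240,110))]);cv2.imwrite("pics/c4.png",im)
E
```

```text
t: 5.18
tool_pos: [0.4863, -0.262, 0.1725]
orientation: [-2.222, -2.221, 0.001]
force: [-0.4, -0.2, -2.1]
opening: 0.0259
gripper_force: 35.0
[ 0.48633978 -0.26205592  0.17251849] 0.025821893485143337
[[336.02228602 157.51311322]
 [336.34149017 145.20256962]
 [337.4498274  102.45803214]] [[276.39162026 148.87785443]
 [270.94070355 134.02646041]]
```

View pics/c4.png

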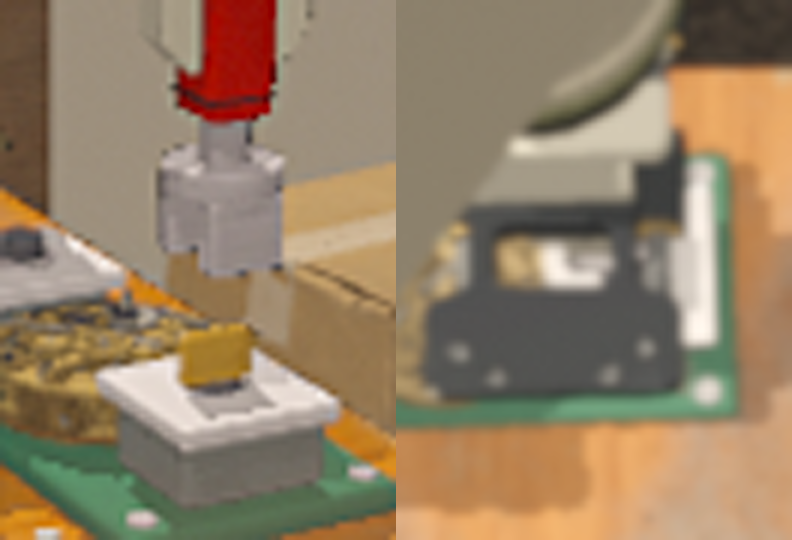

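```bash
python3 - <<'E'
from h import *
from scipy.optimize import least_squares
s=cam("side");t=cam("top")
f=s["frame"].astype(int)
h=cv2.cvtColor(s["frame"],cv2.COLOR_RGB2HSV)
m=((h[...,0]>14)&(h[...,0]<30)&(h[...,1]>170)).astype(np.uint8);m[:,:329]=0;m[:,343:]=0;m[:167]=0;m[181:]=0
ys,xs=np.nonzero(m);print("tang mask",xs.min(),xs.max(),ys.min(),ys.max(),m.sum(),xs.mean(),ys.mean())
meas=np.array([[330.2,170.7],[341.6,168.8],[341.5,177.2],[330.5,179.2]])-0.42
def mod(p):
    x,y,z,a=p;c,sn=np.cos(a),np.sin(a)
    return proj(s,[[x+c*u+sn*.003,y+sn*u-c*.003,z+w] for u,w in((-.014,.02),(.014,.02),(.014,0),(-.014,0))])
for z in (.044,.046):
    r=least_squares(lambda q:(mod([q[0],q[1],z,q[2]])-meas).ravel(),[.487,-.262,0]);print(z,r.x,r.fun.round(1))
p=[.487,-.262,.044,0];print(mod(p)-meas)
# filled silhouette centroid
c=np.array([[x,y,z] for x in(-.014,.014) for y in(-.003,.003) for z in(.044,.064)])
g=np.linspace
best=[]
def sil(x,y):
    S=16;q=((proj(s,c+[x,y,0])+.5)*S).astype(np.float32);H=np.zeros((200*S//10,1),np.uint8)
    hull=cv2.convexHull(q);M=cv2.moments(hull);return np.array([M["m10"]/M["m00"],M["m01"]/M["m00"]])/S-.5
r=least_squares(lambda q:sil(*q)-[xs.mean(),ys.mean()],[.487,-.262],diff_step=1e-3);print("sil",r.x,sil(.487,-.262))
print("strap",proj(s,[[.487-.031,-.262+.032,.044],[.487-.031,-.262-.032,.044],[.487+.031,-.262-.032,.044]]))
E
```

```text
tang mask 329 341 169 178 90 335.4222222222222 173.48888888888888
0.044 [ 0.48778413 -0.25614744  0.05210664] [ 0.1 -0.1  0.2 -0.5  0.   0.1 -0.4  0.5]
0.046 [ 0.48512563 -0.2607038   0.05851943] [ 0.1 -0.1  0.2 -0.6  0.   0.1 -0.4  0.5]
[[0.93617464 0.74255491]
 [1.43132512 0.53962207]
 [1.23964248 1.19438671]
 [0.44033862 1.39488313]]
sil [ 0.48790078 -0.25875151] [335.82004544 174.06105048]
strap [[315.3197775  175.97061761]
 [330.11411774 186.4118227 ]
 [356.69856354 181.27972936]]
```

```bash
python3 -m handwheel '[[1,0.0015,0.0015,0.015,0,0,0],[1,0.0015,0.0015,0.025,0,0,0],[1,0.0015,0.0015,0.03,0,0,0],[1,0.0015,0.0015,0.036,0,0,0],[1,0.0015,0.0015,0.036,0,0,0]]'
python3 - <<'E'
from h import *
s=cam("side");S=robot.read_state();print(S["tool_pos"],S["force"],S["wrist_torque"],S["opening"])
cv2.imwrite("pics/c5.png",cv2.resize(s["frame"][120:210,290:390,::-1],None,fx=6,fy=6,interpolation=cv2.INTER_CUBIC))
E
```

```text
t: 6.0
tool_pos: [0.4881, -0.2592, 0.136]
orientation: [-2.22, -2.222, 0.0]
force: [0.2, 0.4, -1.5]
opening: 0.0261
gripper_force: 35.0
[ 0.48835317 -0.25936946  0.13653284] [-0.0839355  -0.11984291 -2.57334242] [-0.04655074 -0.06886547 -0.01568415] 0.025902738591935127
```

View pics/c5.png

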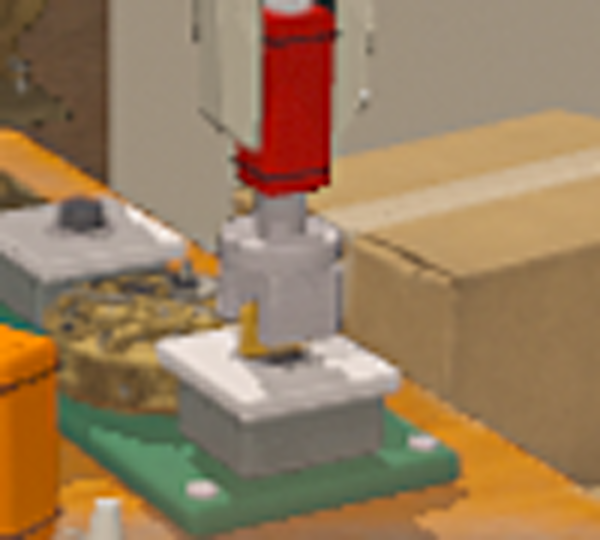

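The jaws straddle the tang, whose end shows at (332,174), with no contact force. I go the rest of the way down.

```bash
python3 -m handwheel '[[1,0,0,0.006,0,0,0],[1,0,0,0.009,0,0,0],[1,0,0,0.0105,0,0,0],[1,0,0,0.0105,0,0,0],[1,0,0,0.0105,0,0,0]]'
```

```text
t: 6.68
tool_pos: [0.4884, -0.2595, 0.1266]
orientation: [2.22, 2.222, -0.0]
force: [-2.6, 0.9, 3.0]
opening: 0.026
gripper_force: 35.0
```

```bash
python3 -m handwheel '[[1,0,0,0,0,0,0],[1,0,0,0,0,0,0],[1,0,0,0,0,0,0.04],[1,0,0,0,0,0,0.08],[1,0,0,0,0,0,0.12],[1,0,0,0,0,0,0.16],[1,0,0,0,0,0,0.2],[1,0,0,0,0,0,0.24],[1,0,0,0,0,0,0.28],[1,0,0,0,0,0,0.32],[1,0,0,0,0,0,0.36],[1,0,0,0,0,0,0.4],[1,0,0,0,0,0,0.44],[1,0,0,0,0,0,0.46],[1,0,0,0,0,0,0.46],[1,0,0,0,0,0,0.46],[1,0,0,0,0,0,0.46],[1,0,0,0,0,0,0.44],[1,0,0,0,0,0,0.44]]'
python3 - <<'E'
from h import *
s=cam("side");S=robot.read_state();print(S["tool_pos"],S["force"],S["wrist_torque"],S["opening"],S["q"])
cv2.imwrite("pics/c6.png",cv2.resize(s["frame"][120:210,290:390,::-1],None,fx=6,fy=6,interpolation=cv2.INTER_CUBIC))
E
```

```text
t: 9.05
tool_pos: [0.4884, -0.2602, 0.1265]
orientation: [3.126, 0.296, 0.0]
force: [-4.4, -3.0, 5.0]
opening: 0.0259
gripper_force: 35.0
[ 0.4883937  -0.26015295  0.12653554] [-4.79168721 -2.476407    5.13412848] [-0.62378271  0.92960419  0.04060367] 0.025916740584154933 [-5.81456505e-01  8.00744304e-02  1.73962170e+00 -1.00565938e-03
  1.32100593e+00  8.01596772e-01]
```

View pics/c6.png

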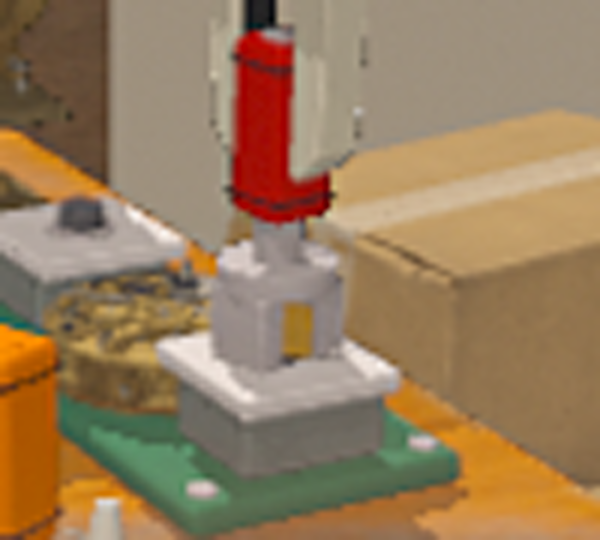

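The key is fully down and turned, with the tang standing in its slot at (340,175). I open and back off straight up.

```bash
python3 -m handwheel '[[-1,0,0,0,0,0,0],[-1,0,0,0,0,0,0],[-1,0,0,0,0,0,0],[-1,0,0,0,0,0,0],[-1,0,0,0,0,0,0],[-1,0,0,0,0,0,0],[-1,0,0,-0.03,0,0,0],[-1,0,0,-0.07,0,0,0],[-1,0,0,-0.12,0,0,0],[-1,0,0,-0.15,0,0,0],[-1,0,0,-0.15,0,0,0],[-1,0,0,-0.15,0,0,0]]'
python3 - <<'E'
from h import *
s=cam("side");t=cam("top")
im=np.hstack([cv2.resize(d["frame"][y:y+90,x:x+66,::-1],None,fx=6,fy=6,interpolation=cv2.INTER_CUBIC) for d,x,y in ((s,300,115),(t,240,110))]);cv2.imwrite("pics/c7.png",im)
print(proj(s,[[.4884,-.26,.044],[.4884,-.26,.156]]))
E
```

```text
t: 10.6
tool_pos: [0.488, -0.2592, 0.2748]
orientation: [-3.127, -0.297, 0.002]
force: [-0.2, 0.2, -0.5]
opening: 0.0931
gripper_force: 0.0
[[335.84941466 178.16467077]
 [337.23606928 125.36609114]]
```

View pics/c7.png

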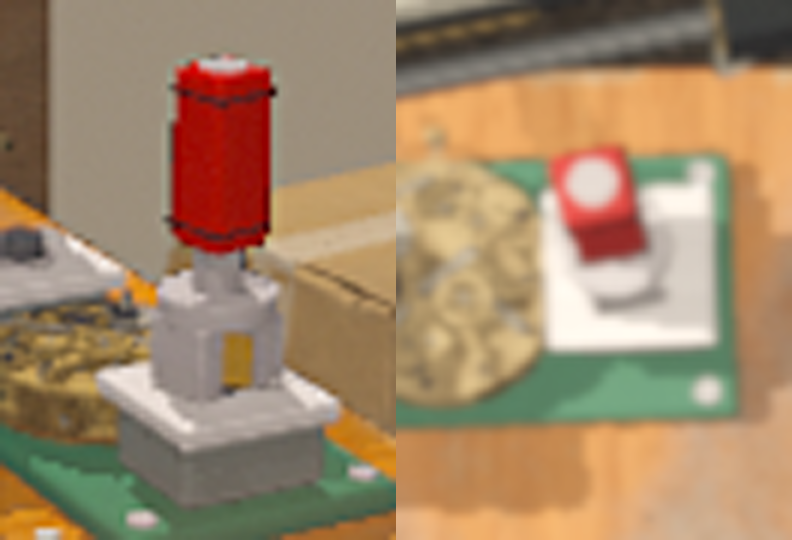

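The key stands upright and free. Its cap is at side (337,125), matching the prediction for the seated position, and the gripper is clear.

```bash
python3 -c "
from plant import robot
print(robot.close_job())"
```

```text
the job is handed in; nothing more can be done
None
```

I seated the red fork key on the tang, turned it about 79° clockwise (roughly 55° on the screw after the free play, not read directly), left it standing square with the gripper clear and the blue key untouched, and handed the job in at about 11 s; no verdict was returned.

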